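# Park the spring plunger of the arrow gauge and slide the stop block out

### The job

The arrow gauge has to be opened up for longer shafts. Pull the plunger's black T-bar knob up against its spring, feel for the height at which it lets itself be twisted, twist it clockwise (seen from above) into its rest notch so that it stays up by itself, and never wrench it against its collar; then slide the stop block by its handle all the way to the end stop and let go, leaving the plunger parked and the things lying around the gauge where they are.

Things in the scene. Friction and masses are not known exactly. Their poses are not given: they have to be found in the camera images.
- jig: Arrow length gauge, fixed to the bench: aluminium base plate 220 x 260 x 14 mm, a wooden shaft bed along its near edge, a steel end stop and a steel bracket that carries the plunger. Origin on the bench top. Its z axis is up; the stop block slides along its +y; the plunger's vertical axis passes through x = +35 mm, y = 0 of this frame.
- knob_grip (a point): Centre of the plunger's black T-bar knob: a bar 46 mm long (this point's x axis), 14 mm wide (y axis; grip across it), 20 mm high, on a 13 mm stem over the steel collar. Seated, it is 112 mm above the bench, the bar along the gauge's x axis, at least 9 mm free under it. The spring pulls it down with about 6 N when seated, rising 0.3 N per mm to 14 N at full pull, 25 mm up.
- bracket_top (a point): Point on the plunger's axis, 48 mm above the bench, under the 38 mm slotted collar. The knob's cross pin runs up and down in an upright slot with 0.08 rad of turning play. Only at one height, 9 to 17 mm up (adjustable, differs each time, unmeasured; 2-3 mm of play), does a side opening let it turn clockwise from above; lower or higher it is blocked: feel for the opening. Inside, it turns freely.
- plunger: The spring plunger with knob; origin on its axis, at bench height when seated. The rest notch is 75 degrees (1.31 rad) clockwise of seated; its far wall stops the turn at about 80. Let down there, the pin drops 3 mm and the knob stays 6 to 14 mm above seated. The pin bears on the collar about 15 mm from the axis; keep the force between plunger and collar under 40 N (0.2 N m of twist is plenty).
- stop_block: Sliding stop block, 80 mm wide along the slide, with a steel tongue in which the plunger's 10 mm lock pin sits 4.5 mm deep. Its origin is the gauge's while locked. It travels 85 mm along the gauge's +y to the end stop, with about 2.5 N friction. Until the plunger is raised it is locked (1.5 mm play); do not drag it against the lock pin with 40 N or more.
- stop_grip (a point): Grip point on the stop block's upright aluminium handle tab: 14 mm thick along the slide (y axis of this point; grip across it), 36 mm wide along x; its top is 86 mm and its foot 36 mm above the bench, this point 65 mm.
- end_stop (a point): Middle of the end stop's face, which the stop block's side meets at the end of its 85 mm travel; 27 mm above the bench.
- glue_bottle: White glue bottle, 36 mm diameter, 85 mm tall, standing beyond the gauge; origin at its foot. Leave it.
- nock_pot: Beige pot, 64 mm diameter, 50 mm tall, standing beyond the gauge; origin at its foot. Leave it.
- pliers: Orange-handled pliers lying to the right of the gauge, about 145 mm long, 14 mm high; origin at the joint, on the bench. Leave them.
- grain_scale: Flat grey scale 85 x 120 x 22 mm to the left of the gauge; origin under its centre. Leave it.
- hex_driver: Screwdriver with a black handle lying on the bench between the robot and the gauge, roughly along the gauge's y axis. Leave it.
- wax_block: Tan wax block 50 x 30 x 20 mm lying at the far right corner of the gauge; origin under its centre. Leave it.

How it is judged:
By the outcome, as a careful person would: the job done as asked, in the order asked, and still so for the second after the job is handed in, with the robot touching nothing.
It also fails if it takes over 72 s, if anything falls off the work surface, if the arm or the gripper's body presses on something with over 40 N, if the wrist force passes 120 N, or if a joint passes its speed limit or range.

### The arm

A 6-joint arm with a two-finger parallel gripper is mounted at the origin on the work surface. World frame = base frame: x ahead of the robot, y to its left, z up, the work surface at z = 0. Lengths are in m, angles in rad, forces in N, time in s.
With the tool pointing down it reaches from about 0.35 to 0.775 m from the base axis. Payload 5.5 kg.
Tool frame: the origin (TCP) lies at the very end of the fingers, on their centre line; the grasp point (between the pads) lies 19 mm behind it; z points along the fingers, y is the line along which they close (so a half turn about z gives the same grasp; the last joint's range is limited). The gripper opens to 85 mm and grips with 20 to 120 N. Pads are 22 mm wide; open, the fingers measure 114 mm over their backs; the gripper's body (76 mm by 85 mm) begins 54 mm behind the grasp point. The pads swing forward as they close: fully open they stand 13 mm farther back than shut.
Start: joints at [1.067, 0.313, 0.046, 1.304, 0, 1.431], TCP at [0.205, 0.537, 0.208] pointing down, gripper open.
Joint ranges: [-2.76, 2.76], [-0.86, 1.69], [-1.03, 1.26], [-2.2, 2.34], [-1.47, 1.5], [-3.14, 3.14]. Speed limits (rad/s): [2.57, 2.57, 3.14, 3.14, 3.14, 3.14].

### API

Orientations are given as a unit quaternion [w, x, y, z].
In Python, from workcell import env, read_camera, get_calibration gives the robot as it stands.
- The arm moves only by the tool jog_arm, never from a script. Its argument "motion" is one flat list of numbers, 7 for each row, row after row: the shift along the tool's x, y, z as a fraction of full scale, then the turn, a rotation vector about the tool's x, y, z as a fraction of full scale, then the opening, from 0 (shut) to 1 (fully open). In form: [x, y, z, wx, wy, wz, grip, x, y, z, wx, wy, wz, grip, ...]. A call has 1 to 12 rows; each row is the pose to reach, as a shift and turn from the pose commanded when the call began, along the tool's axes at that moment; what a row does not reach only later rows make up. Full scale, the value 1, is 0.2 m for a shift and 90 degrees for a turn. A row lasts 1/8 s, in which the tool goes at most 62.5 mm and 10.7 degrees, less where a joint would pass 70% of its speed; a pose out of reach is approached as far as the arm can. A call with a number of a shift or a turn outside -1 to 1 is refused whole. A call with a gripper value outside its range is refused whole. The fingers move at their own pace and stop on an object; "newtons" is the grip in N (left out, the last holds). Time passes only in rows, so rows that repeat a pose let the fingers close. It gives the time, the measured TCP pose, the force, the opening and the grip force at its end, in the units of the state.
- env.get_state(): the state, without advancing time (a new reading comes with each control period).
- read_camera(name): name is "side" or "top" or "wrist"; returns the picture (480x640x3 uint8, red, green, blue); there is no depth.
- get_calibration(name): a dict with "fx", "fy", "cx", "cy" (pixels), "dist" ([k1, k2, p1, p2, k3] as OpenCV has them; the pictures are not rectified), "world_from_camera" (4x4, takes a point from camera to world coordinates). Camera axes: x right, y down, z forward; pixel columns grow to the right and rows downward; lengths in m; the calibration is good to about 2 mm. A picture is of the moment at which its call begins: read the wrist's pose just before it. get_calibration takes no time and is no camera call; for the wrist camera it gives the pose at the moment of the call.
- env.hand_in(): hands the job in; it is judged then, once.
The state is a dict: "clock": time; "joint_pos": joint angles; "qvel": joint speeds; "tau": joint torques, N m; "tcp_pos": TCP position; "orientation": TCP orientation; "wrist_force": force on the tool from outside, world axes, zero at the start; "ft_torque": the same for the moment, N m; "finger_gap": finger opening in m; "grip_force": force on a finger pad.
Only numpy, scipy, OpenCV 4.12 (cv2) and the standard library are available. Lean on these libraries where they do the work, as an engineer would, in place of code of your own. Each camera call takes 0.05 s, during which the arm holds its last target. There are 200 camera calls.

## Working session

There is one attempt and no reset: what is moved stays moved. The work goes in short steps, Python scripts to look and compute and a tool call to move; the robot and the scene stay as the last step left them, time stands still between calls to the robot, and variables do not carry over. Pictures are saved under pics/ and viewed, at most 10 in all, crops included, and the job is handed in when it is done.

Besides the shell and the picture viewer there is one more tool, called after "Request:" by a JSON object that holds its "method" and its "body", one argument or row to a line. jog_arm: Moves the arm, as the interface text tells. Shift numbers are shares of 0.2 m and turn numbers shares of 90 degrees, none past 1 either way. Its arguments: {"type":"object","properties":{"motion":{"type":"array","items":{"type":"number"}},"newtons":{"type":"number"}},"required":["motion"]}

```bash
ls; mkdir -p pics
python3 - <<'E'
from workcell import env, read_camera, get_calibration
import cv2, numpy as np
for n in ["side","top","wrist"]:
    c=get_calibration(n); im=read_camera(n); cv2.imwrite(f"pics/{n}0.png",im[:,:,::-1])
    print(n,c["fx"],c["cx"],c["cy"],np.round(c["dist"],3)); print(np.round(c["world_from_camera"],3))
print(env.get_state())
E
```

```text
pics
side 469.4604096704271 317.5566471315761 245.9075583257534 [0.027 0.    0.    0.    0.   ]
[[ 0.853 -0.303  0.425  0.184]
 [-0.521 -0.463  0.717 -0.516]
 [-0.021 -0.833 -0.553  0.561]
 [ 0.     0.     0.     1.   ]]
top 564.9336051485153 317.30743392759933 252.45401102632067 [-0.068  0.     0.     0.     0.   ]
[[-0.02  -0.995  0.101  0.445]
 [-1.     0.021  0.003  0.045]
 [-0.005 -0.101 -0.995  1.025]
 [ 0.     0.     0.     1.   ]]
wrist 353.53529477226084 321.09923747914024 239.06375763750017 [-0.047  0.     0.     0.     0.   ]
[[ 0.357  0.885  0.299  0.128]
 [ 0.934 -0.337 -0.115  0.567]
 [-0.001  0.32  -0.947  0.372]
 [ 0.     0.     0.     1.   ]]
{'clock': 0.15, 'joint_pos': array([ 1.06742617e+00,  3.13839356e-01,  4.52674194e-02,  1.30359682e+00,
       -1.78441868e-05,  1.43118276e+00]), 'qvel': array([-0.0002017 , -0.0019142 ,  0.00445318,  0.00041547, -0.00107809,
        0.00019516]), 'tau': array([ 2.01299023e-03, -4.81062663e+01,  2.98815304e+01,  1.38655503e-02,
       -9.51184757e-05, -2.15997481e-06]), 'tcp_pos': array([0.20440479, 0.53701401, 0.20751845]), 'orientation': array([-2.08366071e-04,  1.80877157e-01,  9.83505457e-01, -6.53873708e-04]), 'wrist_force': array([0.0139912 , 1.49212401, 0.11894207]), 'ft_torque': array([-0.04012579, -0.06536076,  0.02576485]), 'grip_force': 0.0, 'finger_gap': 0.08538629478864977}
```

View pics/top0.png

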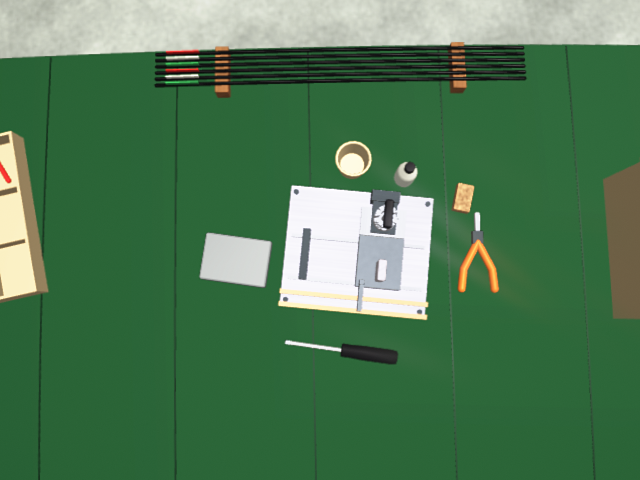

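View pics/side0.png

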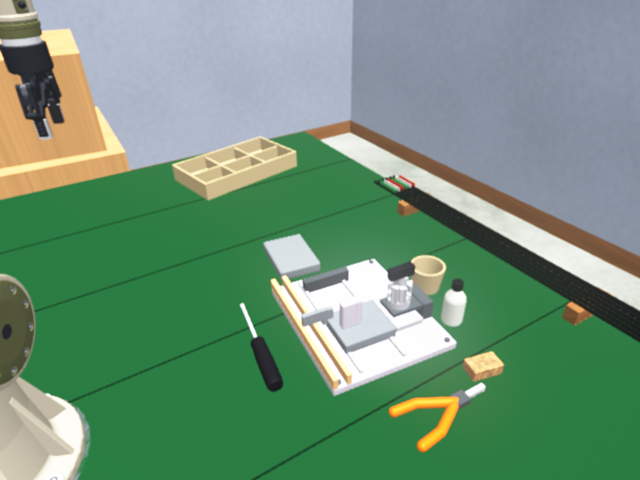

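The top view shows the gauge: plate corners near (292,187), (433,199), (427,319) and (279,306). The T-bar is at about (389,213), the handle tab at (382,270) and the end stop at (305,254). The side view shows the knob at about (401,271) and the tab at (351,313). Next I measure these.

```bash
cat > h.py <<'E'
from workcell import env, read_camera, get_calibration
import cv2, numpy as np
def ray(n,px,c=None):
    c=c or get_calibration(n); K=np.array([[c["fx"],0,c["cx"]],[0,c["fy"],c["cy"]],[0,0,1]])
    u=cv2.undistortPoints(np.array([[px]],float),K,np.array(c["dist"]))[0,0]
    T=np.array(c["world_from_camera"]); return T[:3,3],T[:3,:3]@np.array([u[0],u[1],1])
def onplane(n,px,z,c=None):
    o,d=ray(n,px,c); return o+d*(z-o[2])/d[2]
def proj(n,P,c=None):
    c=c or get_calibration(n); K=np.array([[c["fx"],0,c["cx"]],[0,c["fy"],c["cy"]],[0,0,1]])
    T=np.linalg.inv(np.array(c["world_from_camera"])); 
    return cv2.projectPoints(np.array([P],float),cv2.Rodrigues(T[:3,:3])[0],T[:3,3],K,np.array(c["dist"]))[0][0,0]
E
python3 - <<'E'
from h import *
im=cv2.imread("pics/top0.png"); hsv=cv2.cvtColor(im,cv2.COLOR_BGR2HSV)
m=((hsv[:,:,1]<60)&(hsv[:,:,2]>120)).astype(np.uint8)*255
roi=np.zeros_like(m); roi[175:330,272:445]=255; m&=roi
m=cv2.morphologyEx(m,cv2.MORPH_CLOSE,np.ones((25,25)))
cs=max(cv2.findContours(m,0,2)[0],key=cv2.contourArea)
print(cv2.minAreaRect(cs))
b=cv2.boxPoints(cv2.minAreaRect(cs)); W=np.array([onplane("top",p,.014) for p in b]); print(b,W.round(4)); print(np.linalg.norm(np.diff(W,axis=0),axis=1),W.mean(0))
k=(hsv[:,:,2]<60).astype(np.uint8)
for (x0,x1,y0,y1) in [(370,402,188,236),(295,315,220,285)]:
    kk=np.zeros_like(k); kk[y0:y1,x0:x1]=k[y0:y1,x0:x1]
    for c in cv2.findContours(kk,0,2)[0]:
        if cv2.contourArea(c)>30: print(cv2.minAreaRect(c))
cr=im[180:325,275:440]; cv2.imwrite("pics/topc.png",cv2.resize(cr,None,fx=4,fy=4,interpolation=cv2.INTER_CUBIC))
E
```

```text
((356.82232666015625, 240.4873046875), (146.91140747070312, 139.07423400878906), 4.085616588592529)
[[278.599   304.61423]
 [288.50763 165.89339]
 [435.04565 176.36038]
 [425.13702 315.08124]] [[ 0.456   0.1193  0.014 ]
 [ 0.7083  0.0978  0.014 ]
 [ 0.6834 -0.1698  0.014 ]
 [ 0.4318 -0.1415  0.014 ]]
[0.25328083 0.2687522  0.25311883] [ 0.56986752 -0.023546    0.014     ]
((387.5135192871094, 213.41891479492188), (9.04194450378418, 28.934221267700195), 9.462321281433105)
```

View pics/topc.png

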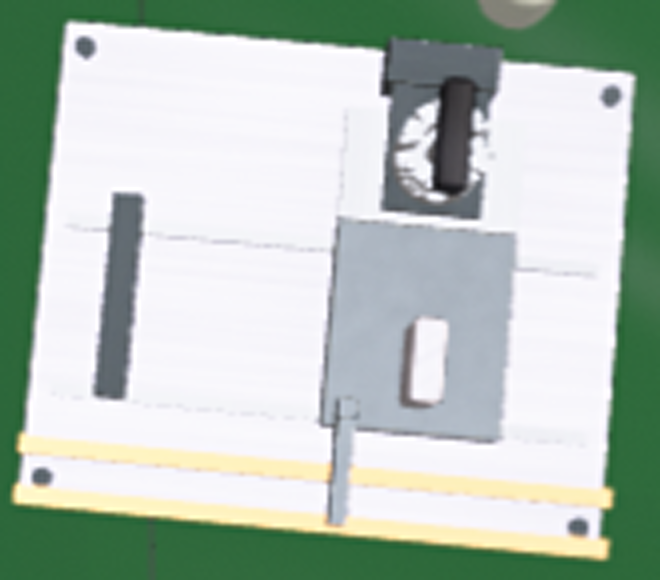

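Crop (4x, offset 275,180): the plate's top edge runs from (66,22) to (636,73). The T-bar's top runs from (459,80) to (448,190), the tab's top face is centred at about (430,360), and the end stop's right face runs from (143,195) to (125,398).

Run:
```python
from h import *
f=lambda p,z: onplane("top",(p[0]/4+274.6,p[1]/4+179.6),z)
TL,TR=f((66,22),.014),f((636,73),.014); d=TL-TR; print("far edge",TL,TR,np.linalg.norm(d),"yaw y-axis",np.arctan2(-d[0],d[1]))
k1,k2=f((459,80),.122),f((448,190),.122); print("knob",(k1+k2)/2,np.linalg.norm(k1-k2),"yaw",np.arctan2((k1-k2)[1],(k1-k2)[0]))
t=f((430,360),.086); t1,t2=f((432,320),.086),f((427,404),.086);print("tab",t,t1,t2,np.linalg.norm(t1-t2))
e1,e2=f((143,195),.03),f((127,398),.03); print("end",(e1+e2)/2,"yaw",np.arctan2((e1-e2)[1],(e1-e2)[0]))
print("tab side px for check",proj("side",t),"knob",proj("side",(k1+k2)/2))
K=(k1+k2)/2
im=cv2.imread("pics/side0.png");cv2.imwrite("pics/sc.png",cv2.resize(im[240:380,260:460],None,fx=4,fy=4,interpolation=cv2.INTER_CUBIC))
```

```text
far edge [0.67237193 0.09359948 0.014     ] [ 0.64348609 -0.16534581  0.014     ] 0.2605514442898052 yaw y-axis -0.1110925873189243
knob [ 0.59831899 -0.06764132  0.122     ] 0.04537379297175952 yaw -0.13254350245066382
tab [ 0.50974437 -0.05917514  0.086     ] [ 0.52643934 -0.06053838  0.086     ] [ 0.49145194 -0.05735347  0.086     ] 0.035132062002251795
end [0.54465555 0.06417802 0.03      ] yaw -0.09704114964399009
tab side px for check [349.75594022 301.1423771 ] knob [399.53477321 266.73360982]
```

View pics/sc.png

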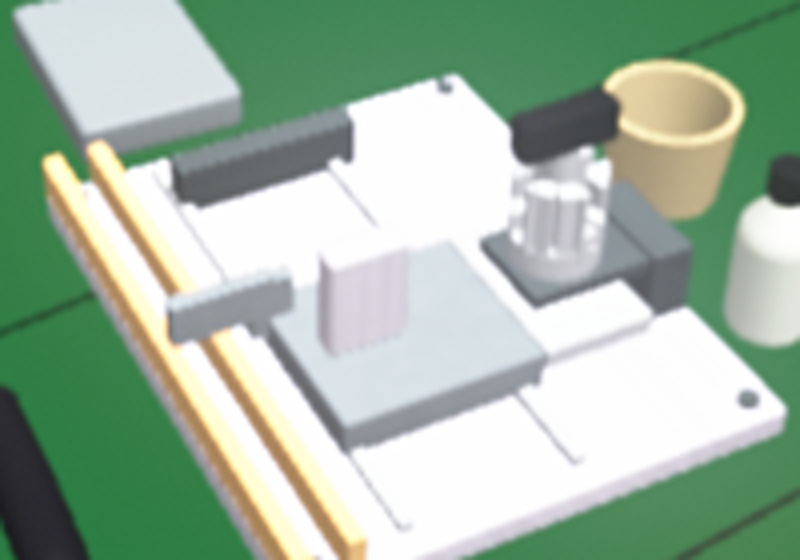

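The side crop confirms the layout. The knob top is centred at about crop (566,112), which is pixel (401,268); my top-view estimate projects to (399.5,266.7), so they agree within about 2 mm. Now I move above the knob.

Request:
{"method": "jog_arm", "body": {
  "motion": [-0.25,-0.18,0,0,0,0,1,-0.5,-0.36,0,0,0,0,1,-0.75,-0.54,0,0,0,0,1,-0.97,-0.71,0,0,0,0,1,-0.97,-0.71,0,0,0,0,1]
}}

```text
clock: 0.78
tcp_pos: [0.337, 0.3327, 0.2081]
orientation: [0.0, 0.184, 0.983, -0.0]
wrist_force: [0.6, 1.0, 1.2]
finger_gap: 0.0857
grip_force: 0.0
```

Request:
{"method": "jog_arm", "body": {
  "motion": [-0.25,-0.18,0,0,0,0,1,-0.5,-0.36,0,0,0,0,1,-0.75,-0.54,0,0,0,0,1,-0.97,-0.71,0,0,0,0,1,-0.97,-0.71,0,0,0,0,1]
}}

```text
clock: 1.4
tcp_pos: [0.4679, 0.1318, 0.2077]
orientation: [0.0, 0.183, 0.983, -0.0]
wrist_force: [-0.5, -0.1, -0.2]
finger_gap: 0.085
grip_force: 0.0
```

Request:
{"method": "jog_arm", "body": {
  "motion": [-0.25,-0.18,0,0,0,-0.05,1,-0.5,-0.36,0,0,0,-0.1,1,-0.75,-0.54,0,0,0,-0.162,1,-0.97,-0.71,0,0,0,-0.162,1,-0.97,-0.71,0,0,0,-0.162,1]
}}

```text
clock: 2.02
tcp_pos: [0.5984, -0.0692, 0.2068]
orientation: [-0.0, 0.056, 0.998, 0.0]
wrist_force: [-0.2, 0.7, -0.0]
finger_gap: 0.0855
grip_force: 0.0
```

Run:
```python
from h import *
c=get_calibration("wrist"); im=read_camera("wrist"); s=env.get_state(); cv2.imwrite("pics/w1.png",im[:,:,::-1]); np.save("w1.npy",c["world_from_camera"])
print(s["tcp_pos"],proj("wrist",(.598,-.0675,.122),c),proj("wrist",(.510,-.059,.086),c))
```

```text
[ 0.59717219 -0.06736051  0.20707628] [322.97862756 234.39874897] [320.98746799 109.87768505]
```

View pics/w1.png

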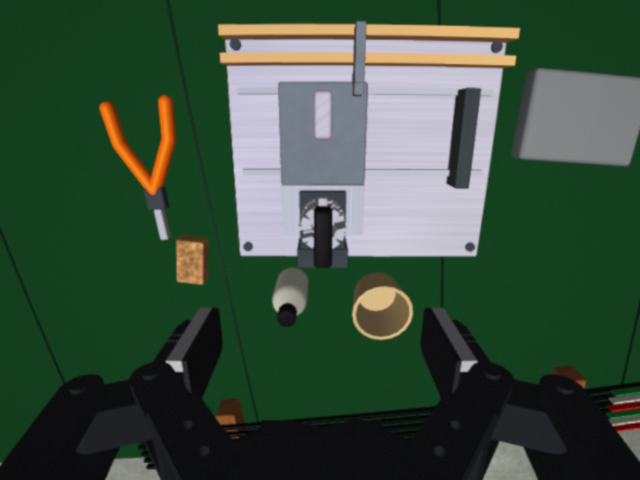

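The wrist view shows the T-bar's top at about (323,236) against (323,234) predicted, and vertical, so the tool yaw matches the gauge. The tab top is at about (323,114). The estimate holds, so I refine once and descend.

Run:
```python
from h import *
c=get_calibration("wrist"); c["world_from_camera"]=np.load("w1.npy")
im=cv2.imread("pics/w1.png"); g=cv2.cvtColor(im,6)
for thr in (30,45):
  m=(g<thr).astype(np.uint8); k=np.zeros_like(m); k[198:275,308:338]=m[198:275,308:338]
  k=cv2.morphologyEx(k,cv2.MORPH_OPEN,np.ones((5,5)))
  b=max(cv2.findContours(k,0,2)[0],key=cv2.contourArea); x,y,w,h=cv2.boundingRect(b); r=cv2.minAreaRect(b); print(thr,x,y,w,h,r)
  for p in [(x+w/2,y),(x+w/2,y+h)]: print(onplane("wrist",p,.122,c).round(4))
m=((g>150)).astype(np.uint8); k=np.zeros_like(m); k[86:145,308:338]=m[86:145,308:338]
b=max(cv2.findContours(k,0,2)[0],key=cv2.contourArea); x,y,w,h=cv2.boundingRect(b); print(x,y,w,h)
for p in [(x,y),(x+w,y),(x+w/2,y+h)]: print(onplane("wrist",p,.086,c).round(4))
```

```text
30 320 235 11 32 ((325.0, 250.5), (31.0, 10.0), 90.0)
[ 0.5987 -0.0657  0.122 ]
[ 0.6243 -0.0685  0.122 ]
45 314 207 18 62 ((322.5, 237.5), (61.0, 17.0), 90.0)
[ 0.5773 -0.0652  0.122 ]
[ 0.6258 -0.0706  0.122 ]
315 92 16 46
[ 0.4967 -0.062   0.086 ]
[ 0.4981 -0.0501  0.086 ]
[ 0.5309 -0.0598  0.086 ]
```

Request:
{"method": "jog_arm", "body": {
  "motion": [-0.005,0,0.2,0,0,0,1,-0.005,0,0.4,0,0,0,1,-0.005,0,0.5,0,0,0,1,-0.005,0,0.54,0,0,0,1,-0.005,0,0.54,0,0,0,1]
}}

```text
clock: 2.7
tcp_pos: [0.5975, -0.0663, 0.1004]
orientation: [-0.0, 0.054, 0.999, 0.0]
wrist_force: [0.1, 0.6, 0.6]
finger_gap: 0.0853
grip_force: 0.0
```

Request:
{"method": "jog_arm", "body": {
  "motion": [0,0,0,0,0,0,0.5,0,0,0,0,0,0,0.3,0,0,0,0,0,0,0.2,0,0,0,0,0,0,0,0,0,0,0,0,0,0,0,0,0,0,0,0,0,0,0,0,0,0,0,0],
  "newtons": 40
}}

```text
clock: 3.58
tcp_pos: [0.5979, -0.0679, 0.1001]
orientation: [-0.0, 0.055, 0.999, 0.0]
wrist_force: [0.5, 0.6, 0.4]
finger_gap: 0.0001
grip_force: 0.0
```

The fingers closed on nothing, so I look.

Run:
```python
from h import *
w=read_camera("wrist"); s=read_camera("side"); st=env.get_state(); print(st["tcp_pos"],st["finger_gap"],st["grip_force"])
a=cv2.resize(w[120:480,120:520],(400,360)); b=cv2.resize(s[180:360,300:500],(400,360)); cv2.imwrite("pics/m1.png",np.hstack([a,b])[:,:,::-1])
```

```text
[ 0.59793191 -0.06790153  0.1001717 ] 0.00033586369453394397 0.0
```

View pics/m1.png

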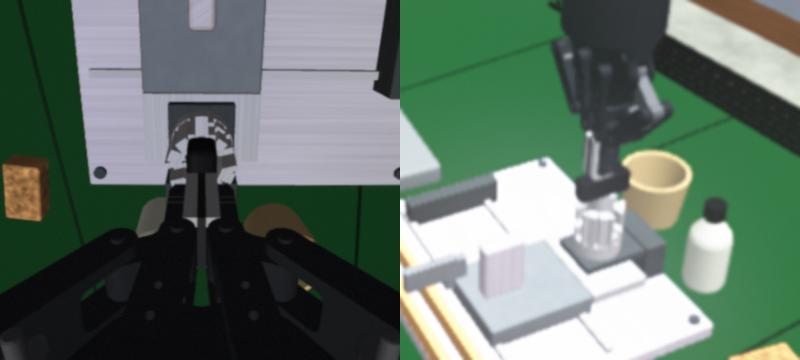

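Run:
```python
from h import *
w=read_camera("wrist"); s=read_camera("side"); t=env.get_state()["tcp_pos"]
print("tcp side px",proj("side",t)," +22",proj("side",t+[0,0,.022]), "wrist",proj("wrist",t))
a=cv2.resize(w[240:380,260:400],(400,400),interpolation=2); b=cv2.resize(s[230:310,360:440],(400,400),interpolation=2); cv2.imwrite("pics/m2.png",np.hstack([a,b])[:,:,::-1])
```

```text
tcp side px [398.42188899 277.90560978]  +22 [399.45746729 266.79541409] wrist [320.884409   285.96282141]
```

View pics/m2.png

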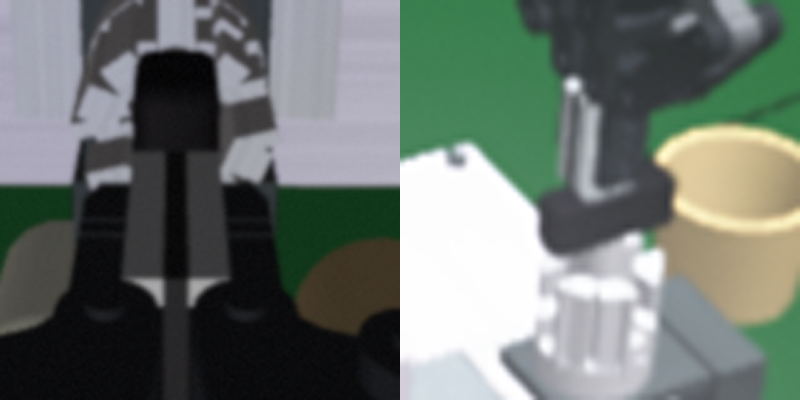

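Run:
```python
from h import *
t=env.get_state()["tcp_pos"]
for row in (286,292.5):
  o,d=ray("wrist",(321.5,row))
  for dx in (-.011,0): print(row,dx,(o+d*(t[0]+dx-o[0])/d[0]).round(4))
# bar near-end top edge/bottom edge in crop rows 52..(60)
for row in (258.5,): print(onplane("wrist",(321.5,row),.122).round(4))
print(proj("wrist",(.5765,-.065,.122)),proj("wrist",(.5765,-.065,.102)),proj("wrist",(t[0]-.011,t[1],.1)),proj("wrist",(t[0]-.011,t[1],.122)),o)
print(env.get_state()["joint_pos"])
```

```text
286 -0.011 [ 0.5869 -0.0664  0.1227]
286 0 [ 0.5979 -0.0676  0.1003]
292.5 -0.011 [ 0.5869 -0.0664  0.129 ]
292.5 0 [ 0.5979 -0.0676  0.1075]
[ 0.5741 -0.065   0.122 ]
[322.05711456 263.54866526] [321.91982788 247.84666912] [318.49529602 266.31307956] [318.19389868 285.61890991] [ 0.51701996 -0.05896461  0.26524422]
[-2.46419493e-01  4.14863843e-01 -7.53259402e-02  1.08061673e+00
  6.97633622e-05 -1.37128801e-01]
```

In the close-ups the shut fingers sit just above the bar, with tips at wrist row ~292. That puts the tips at z of about 0.125, roughly 25 mm short of the nominal TCP. I open, descend 14 mm while straddling the bar, and close lightly.

Request:
{"method": "jog_arm", "body": {
  "motion": [0,0,0,0,0,0,1,0,0,0,0,0,0,1,0,0,0,0,0,0,1,0,0,0,0,0,0,1,0,0,0.04,0,0,0,1,0,0,0.07,0,0,0,1,0,0,0.07,0,0,0,1]
}}

```text
clock: 4.65
tcp_pos: [0.5972, -0.0677, 0.0851]
orientation: [-0.001, 0.055, 0.999, 0.0]
wrist_force: [-0.2, -0.1, -0.1]
finger_gap: 0.0854
grip_force: 0.0
```

Request:
{"method": "jog_arm", "body": {
  "motion": [0,0,0,0,0,0,0.3,0,0,0,0,0,0,0.1,0,0,0,0,0,0,0.1,0,0,0,0,0,0,0,0,0,0,0,0,0,0,0,0,0,0,0,0,0],
  "newtons": 20
}}

```text
clock: 5.4
tcp_pos: [0.5981, -0.068, 0.0864]
orientation: [0.0, 0.055, 0.999, -0.0]
wrist_force: [0.5, 0.2, 1.1]
finger_gap: 0.0132
grip_force: 24.5
```

Request:
{"method": "jog_arm", "body": {
  "motion": [0,0,0,0,0,0,0.5,0,0,0,0,0,0,0.5,0,0,0,0,0,0,0.5,0,0,0.04,0,0,0,0.5,0,0,0.04,0,0,0,0.3,0,0,0.04,0,0,0,0.1,0,0,0.04,0,0,0,0,0,0,0.04,0,0,0,0,0,0,0.04,0,0,0,0],
  "newtons": 50
}}

```text
clock: 6.52
tcp_pos: [0.5976, -0.0679, 0.0779]
orientation: [-0.0, 0.055, 0.999, 0.0]
wrist_force: [-1.1, -0.1, -2.6]
finger_gap: 0.0132
grip_force: 50.6
```

Request:
{"method": "jog_arm", "body": {
  "motion": [0,0,-0.01,0,0,0,0,0,0,-0.02,0,0,0,0,0,0,-0.03,0,0,0,0,0,0,-0.035,0,0,0,0,0,0,-0.035,0,0,0,0]
}}

```text
clock: 7.15
tcp_pos: [0.5976, -0.0679, 0.0849]
orientation: [-0.0, 0.055, 0.999, 0.0]
wrist_force: [0.4, -1.1, -7.8]
finger_gap: 0.0132
grip_force: 49.8
```

The knob is held and 7 mm up: wrist force −7.8 N against about 8 N expected from the spring. Now I learn the blocked feel with a small clockwise twist.

```bash
cat > st.py <<'E'
from workcell import env
import numpy as np
s=env.get_state(); q=s["orientation"]
print(round(s["clock"],2),"z",s["tcp_pos"].round(4),"yaw",round(2*np.arctan2(q[1],q[2]),4),"F",s["wrist_force"].round(1),"T",s["ft_torque"].round(3),"gap",round(s["finger_gap"],4),"grip",round(s["grip_force"],1))
E
python3 st.py
```

```text
7.15 z [ 0.5976 -0.0679  0.0849] yaw 0.1093 F [ 0.4 -1.1 -7.8] T [-0.178  0.069  0.023] gap 0.0132 grip 49.8
```

Request:
{"method": "jog_arm", "body": {
  "motion": [0,0,0,0,0,0.04,0,0,0,0,0,0,0.065,0,0,0,0,0,0,0.065,0]
}}

```text
clock: 7.52
tcp_pos: [0.5977, -0.0675, 0.0849]
orientation: [-0.0, 0.105, 0.994, 0.0]
wrist_force: [0.8, 0.3, -8.6]
finger_gap: 0.0131
grip_force: 49.8
```

```bash
python3 st.py
```

```text
7.53 z [ 0.5977 -0.0675  0.0849] yaw 0.2104 F [ 0.8  0.3 -8.6] T [0.126 0.038 0.213] gap 0.0131 grip 49.8
```

Blocked, the torque is about 0.2 N m at 0.10 rad (13 N at the pin). I keep this light twist and rise in 1 mm steps until it drops.

Request:
{"method": "jog_arm", "body": {
  "motion": [0,0,-0.005,0,0,0,0,0,0,-0.01,0,0,0,0,0,0,-0.01,0,0,0,0]
}}

```text
clock: 7.9
tcp_pos: [0.5976, -0.0676, 0.0864]
orientation: [-0.001, 0.105, 0.994, 0.0]
wrist_force: [1.3, 1.5, -17.1]
finger_gap: 0.0126
grip_force: 48.8
```

```bash
python3 st.py
```

```text
7.9 z [ 0.5976 -0.0676  0.0864] yaw 0.211 F [  1.3   1.5 -17.1] T [ 0.253 -0.387  0.218] gap 0.0126 grip 48.8
```

Fz rose more than the spring explains, probably friction at the wall. I untwist and check.

Request:
{"method": "jog_arm", "body": {
  "motion": [0,0,0,0,0,-0.03,0,0,0,0,0,0,-0.045,0,0,0,0,0,0,-0.045,0]
}}

```text
clock: 8.28
tcp_pos: [0.5977, -0.0679, 0.0876]
orientation: [-0.0, 0.071, 0.998, 0.0]
wrist_force: [-1.5, 1.7, -9.3]
finger_gap: 0.0129
grip_force: 49.9
```

```bash
python3 st.py
```

```text
8.28 z [ 0.5977 -0.0679  0.0876] yaw 0.1412 F [-1.5  1.7 -9.3] T [ 0.297  0.295 -0.063] gap 0.0129 grip 49.9
```

Request:
{"method": "jog_arm", "body": {
  "motion": [0,0,-0.002,0,0,0,0,0,0,-0.002,0,0,0.025,0,0,0,-0.002,0,0,0.05,0,0,0,-0.002,0,0,0.05,0]
}}

```text
clock: 8.78
tcp_pos: [0.5978, -0.0676, 0.0877]
orientation: [-0.0, 0.109, 0.994, 0.0]
wrist_force: [-0.6, 2.3, -8.1]
finger_gap: 0.0127
grip_force: 50.0
```

```bash
python3 st.py
```

```text
8.78 z [ 0.5978 -0.0676  0.0877] yaw 0.2184 F [-0.6  2.3 -8.1] T [0.509 0.315 0.304] gap 0.0127 grip 50.0
```

Request:
{"method": "jog_arm", "body": {
  "motion": [0,0,0,0,0,-0.05,0,0,0,-0.006,0,0,-0.05,0,0,0,-0.006,0,0,-0.02,0,0,0,-0.006,0,0,0,0,0,0,-0.006,0,0,0,0]
}}

```text
clock: 9.4
tcp_pos: [0.5978, -0.0676, 0.0888]
orientation: [-0.0, 0.109, 0.994, 0.0]
wrist_force: [-0.8, 3.4, -7.8]
finger_gap: 0.013
grip_force: 50.0
```

```bash
python3 st.py
```

```text
9.4 z [ 0.5978 -0.0676  0.0888] yaw 0.2189 F [-0.8  3.4 -7.8] T [0.614 0.372 0.322] gap 0.013 grip 50.0
```

Request:
{"method": "jog_arm", "body": {
  "motion": [0,0,0,0,0,-0.05,0,0,0,-0.006,0,0,-0.05,0,0,0,-0.006,0,0,-0.02,0,0,0,-0.006,0,0,-0.004,0,0,0,-0.006,0,0,-0.004,0]
}}

```text
clock: 10.02
tcp_pos: [0.5979, -0.0677, 0.09]
orientation: [-0.0, 0.106, 0.994, 0.0]
wrist_force: [-1.3, 2.5, -9.0]
finger_gap: 0.0128
grip_force: 49.9
```

```bash
python3 st.py
```

```text
10.03 z [ 0.5979 -0.0677  0.09  ] yaw 0.213 F [-1.3  2.5 -9. ] T [0.76  0.383 0.223] gap 0.0128 grip 49.9
```

Request:
{"method": "jog_arm", "body": {
  "motion": [0,0,0,0,0,-0.05,0,0,0,-0.006,0,0,-0.05,0,0,0,-0.006,0,0,-0.02,0,0,0,-0.006,0,0,0,0,0,0,-0.006,0,0,0,0]
}}

```text
clock: 10.65
tcp_pos: [0.5979, -0.0677, 0.0912]
orientation: [-0.0, 0.106, 0.994, 0.0]
wrist_force: [-2.3, 2.6, -9.0]
finger_gap: 0.013
grip_force: 49.8
```

```bash
python3 st.py
```

```text
10.65 z [ 0.5979 -0.0677  0.0912] yaw 0.2131 F [-2.3  2.6 -9. ] T [0.846 0.425 0.156] gap 0.013 grip 49.8
```

Request:
{"method": "jog_arm", "body": {
  "motion": [0,0,0,0,0,-0.05,0,0,0,-0.006,0,0,-0.05,0,0,0,-0.006,0,0,-0.02,0,0,0,-0.006,0,0,0.002,0,0,0,-0.006,0,0,0.002,0],
  "newtons": 70
}}

```text
clock: 11.28
tcp_pos: [0.5979, -0.0677, 0.0924]
orientation: [-0.0, 0.108, 0.994, 0.0]
wrist_force: [-2.1, 4.0, -9.5]
finger_gap: 0.0125
grip_force: 73.6
```

```bash
python3 st.py
```

```text
11.28 z [ 0.5979 -0.0677  0.0924] yaw 0.2164 F [-2.1  4.  -9.5] T [0.831 0.441 0.133] gap 0.0125 grip 73.6
```

Request:
{"method": "jog_arm", "body": {
  "motion": [0,0,0,0,0,-0.05,0,0,0,-0.006,0,0,-0.05,0,0,0,-0.006,0,0,-0.02,0,0,0,-0.006,0,0,0,0,0,0,-0.006,0,0,0,0]
}}

```text
clock: 11.9
tcp_pos: [0.5979, -0.0678, 0.0936]
orientation: [-0.0, 0.108, 0.994, 0.0]
wrist_force: [-1.4, 4.2, -9.9]
finger_gap: 0.0123
grip_force: 73.5
```

```bash
python3 st.py
```

```text
11.9 z [ 0.5979 -0.0678  0.0936] yaw 0.2165 F [-1.4  4.2 -9.9] T [ 0.909  0.463 -0.011] gap 0.0123 grip 73.5
```

The torque is gone at this height. I test it with a further small twist.

Request:
{"method": "jog_arm", "body": {
  "motion": [0,0,0,0,0,0.012,0,0,0,0,0,0,0.02,0,0,0,0,0,0,0.02,0]
}}

```text
clock: 12.28
tcp_pos: [0.5979, -0.0677, 0.0936]
orientation: [-0.0, 0.124, 0.992, 0.0]
wrist_force: [-2.3, 5.2, -9.8]
finger_gap: 0.0119
grip_force: 73.6
```

```bash
python3 st.py
```

```text
12.28 z [ 0.5979 -0.0677  0.0936] yaw 0.2476 F [-2.3  5.2 -9.8] T [1.108 0.559 0.031] gap 0.0119 grip 73.6
```

Request:
{"method": "jog_arm", "body": {
  "motion": [0,0.001,0,0,0,0.02,0,0,0.002,0,0,0,0.05,0,0,0.002,0,0,0,0.05,0],
  "newtons": 50
}}

```text
clock: 12.65
tcp_pos: [0.598, -0.0674, 0.0937]
orientation: [0.0, 0.163, 0.987, 0.0]
wrist_force: [-2.5, 3.7, -8.4]
finger_gap: 0.0124
grip_force: 73.7
```

```bash
python3 st.py
```

```text
12.65 z [ 0.598  -0.0674  0.0937] yaw 0.3266 F [-2.5  3.7 -8.4] T [ 1.105  0.47  -0.039] gap 0.0124 grip 73.7
```

It turns freely, so the opening is found. I continue clockwise in small arcs and relieve the lateral force.

Request:
{"method": "jog_arm", "body": {
  "motion": [0,0.0008,0,0,0,0.07,0,0,0.0017,0,0,0,0.15,0,0,0.0017,0,0,0,0.15,0]
}}

```text
clock: 13.02
tcp_pos: [0.5984, -0.0666, 0.0937]
orientation: [0.0, 0.277, 0.961, 0.001]
wrist_force: [-2.2, 6.1, -9.5]
finger_gap: 0.0124
grip_force: 73.7
```

```bash
python3 st.py
```

```text
13.03 z [ 0.5984 -0.0666  0.0937] yaw 0.5623 F [-2.2  6.1 -9.5] T [1.381 0.39  0.035] gap 0.0124 grip 73.7
```

Request:
{"method": "jog_arm", "body": {
  "motion": [0.001,0.0012,0,0,0,0.07,0,0.002,0.0025,0,0,0,0.15,0,0.002,0.0025,0,0,0,0.15,0]
}}

```text
clock: 13.4
tcp_pos: [0.599, -0.0658, 0.0938]
orientation: [0.001, 0.388, 0.921, 0.001]
wrist_force: [0.0, 4.6, -10.3]
finger_gap: 0.0123
grip_force: 73.5
```

```bash
python3 st.py
```

```text
13.4 z [ 0.599  -0.0658  0.0938] yaw 0.7978 F [  0.    4.6 -10.3] T [1.428 0.041 0.062] gap 0.0123 grip 73.5
```

Request:
{"method": "jog_arm", "body": {
  "motion": [0.001,0.0012,0,0,0,0.07,0,0.0025,0.0025,0,0,0,0.15,0,0.0025,0.0025,0,0,0,0.15,0]
}}

```text
clock: 13.78
tcp_pos: [0.5997, -0.0652, 0.0939]
orientation: [0.001, 0.494, 0.869, 0.001]
wrist_force: [1.0, 6.4, -10.1]
finger_gap: 0.0123
grip_force: 73.4
```

```bash
python3 st.py
```

```text
13.78 z [ 0.5997 -0.0652  0.0939] yaw 1.0334 F [  1.    6.4 -10.1] T [ 1.482 -0.232  0.037] gap 0.0123 grip 73.4
```

Request:
{"method": "jog_arm", "body": {
  "motion": [0.001,0.0012,0,0,0,0.07,0,0.0025,0.0025,0,0,0,0.14,0,0.0025,0.0025,0,0,0,0.14,0]
}}

```text
clock: 14.15
tcp_pos: [0.6005, -0.0648, 0.0942]
orientation: [0.001, 0.586, 0.81, 0.002]
wrist_force: [2.3, 6.4, -10.8]
finger_gap: 0.0124
grip_force: 73.4
```

```bash
python3 st.py
```

```text
14.15 z [ 0.6005 -0.0648  0.0942] yaw 1.2532 F [  2.3   6.4 -10.8] T [ 1.374 -0.449  0.013] gap 0.0124 grip 73.4
```

Request:
{"method": "jog_arm", "body": {
  "motion": [0.002,0.001,0,0,0,0.06,0,0.004,0.002,0,0,0,0.1,0,0.004,0.002,0,0,0,0.1,0]
}}

```text
clock: 14.52
tcp_pos: [0.601, -0.0645, 0.0944]
orientation: [0.002, 0.648, 0.762, 0.002]
wrist_force: [3.0, 4.8, -11.4]
finger_gap: 0.0126
grip_force: 73.4
```

```bash
python3 st.py
```

```text
14.53 z [ 0.601  -0.0645  0.0944] yaw 1.4103 F [  3.    4.8 -11.4] T [ 1.031 -0.563  0.005] gap 0.0126 grip 73.4
```

Request:
{"method": "jog_arm", "body": {
  "motion": [0.001,0,0,0,0,0.015,0,0.001,0,0,0,0,0.03,0,0.001,0,0,0,0,0.03,0]
}}

```text
clock: 14.9
tcp_pos: [0.6012, -0.0644, 0.0944]
orientation: [0.002, 0.666, 0.746, 0.002]
wrist_force: [3.0, 3.5, -10.3]
finger_gap: 0.0124
grip_force: 73.4
```

```bash
python3 st.py
```

```text
14.9 z [ 0.6012 -0.0644  0.0944] yaw 1.4572 F [  3.    3.5 -10.3] T [ 0.985 -0.628  0.041] gap 0.0124 grip 73.4
```

Request:
{"method": "jog_arm", "body": {
  "motion": [0,0,0,0,0,0.02,0,0,0,0,0,0,0.03,0,0,0,0,0,0,0.03,0]
}}

```text
clock: 15.28
tcp_pos: [0.6016, -0.0645, 0.0945]
orientation: [0.002, 0.683, 0.73, 0.002]
wrist_force: [4.6, 3.8, -10.7]
finger_gap: 0.0127
grip_force: 73.4
```

```bash
python3 st.py
```

```text
15.28 z [ 0.6016 -0.0645  0.0945] yaw 1.5041 F [  4.6   3.8 -10.7] T [ 0.987 -0.8    0.098] gap 0.0127 grip 73.4
```

Request:
{"method": "jog_arm", "body": {
  "motion": [0,0,0,0,0,0.01,0,0,0,0,0,0,0.02,0,0,0,0,0,0,0.02,0]
}}

```text
clock: 15.65
tcp_pos: [0.6017, -0.0644, 0.0945]
orientation: [0.002, 0.694, 0.72, 0.002]
wrist_force: [4.3, 3.2, -11.7]
finger_gap: 0.0124
grip_force: 73.4
```

```bash
python3 st.py
```

```text
15.65 z [ 0.6017 -0.0644  0.0945] yaw 1.5346 F [  4.3   3.2 -11.7] T [ 0.948 -0.855  0.457] gap 0.0124 grip 73.4
```

The far wall is felt at yaw of about 1.50, so the notch (5° back) is at about 1.41. I back off and let it down gently.

Request:
{"method": "jog_arm", "body": {
  "motion": [0,0,0,0,0,-0.05,0,0,0,0,0,0,-0.077,0,0,0,0.005,0,0,-0.077,0,0,0,0.01,0,0,-0.077,0,0,0,0.01,0,0,-0.077,0]
}}

```text
clock: 16.27
tcp_pos: [0.601, -0.0644, 0.0924]
orientation: [0.002, 0.65, 0.76, 0.002]
wrist_force: [4.0, 4.3, -10.5]
finger_gap: 0.0123
grip_force: 73.5
```

```bash
python3 st.py
```

```text
16.27 z [ 0.601  -0.0644  0.0924] yaw 1.415 F [  4.    4.3 -10.5] T [ 1.052 -0.684 -0.01 ] gap 0.0123 grip 73.5
```

Request:
{"method": "jog_arm", "body": {
  "motion": [0,0,0.005,0,0,0,0,0,0,0.008,0,0,0,0,0,0,0.008,0,0,0,0]
}}

```text
clock: 16.65
tcp_pos: [0.601, -0.0644, 0.0909]
orientation: [0.002, 0.65, 0.76, 0.002]
wrist_force: [2.6, 3.6, -9.0]
finger_gap: 0.0126
grip_force: 73.5
```

```bash
python3 st.py
```

```text
16.65 z [ 0.601  -0.0644  0.0909] yaw 1.415 F [ 2.6  3.6 -9. ] T [ 0.998 -0.664  0.047] gap 0.0126 grip 73.5
```

Request:
{"method": "jog_arm", "body": {
  "motion": [0,0,0.003,0,0,0,0,0,0,0.006,0,0,0,0,0,0,0.006,0,0,0,0]
}}

```text
clock: 17.02
tcp_pos: [0.6011, -0.0644, 0.0906]
orientation: [0.002, 0.65, 0.76, 0.002]
wrist_force: [2.7, 3.8, -4.8]
finger_gap: 0.0124
grip_force: 74.5
```

```bash
python3 st.py
```

```text
17.02 z [ 0.6011 -0.0644  0.0906] yaw 1.4149 F [ 2.7  3.8 -4.8] T [ 1.093 -0.451  0.033] gap 0.0124 grip 74.5
```

The load is coming off, so it rests on something. I unload a little more, then check that the notch holds against a light counter-clockwise twist.

Request:
{"method": "jog_arm", "body": {
  "motion": [0,0,0.003,0,0,0,0,0,0,0.003,0,0,-0.02,0,0,0,0.003,0,0,-0.045,0,0,0,0.003,0,0,-0.045,0]
}}

```text
clock: 17.52
tcp_pos: [0.601, -0.0645, 0.0906]
orientation: [0.003, 0.623, 0.783, 0.002]
wrist_force: [2.2, 4.6, 0.3]
finger_gap: 0.0123
grip_force: 75.0
```

```bash
python3 st.py
```

```text
17.52 z [ 0.601  -0.0645  0.0906] yaw 1.344 F [2.2 4.6 0.3] T [ 1.055 -0.177 -0.044] gap 0.0123 grip 75.0
```

Request:
{"method": "jog_arm", "body": {
  "motion": [0,0,0,0,0,-0.02,0,0,0,0,0,0,-0.03,0,0,0,0,0,0,-0.03,0]
}}

```text
clock: 17.9
tcp_pos: [0.6009, -0.0645, 0.0906]
orientation: [0.003, 0.604, 0.797, 0.001]
wrist_force: [1.5, 5.1, -0.0]
finger_gap: 0.0123
grip_force: 75.2
```

```bash
python3 st.py
```

```text
17.9 z [ 0.6009 -0.0645  0.0906] yaw 1.298 F [ 1.5  5.1 -0. ] T [ 1.148 -0.194 -0.484] gap 0.0123 grip 75.2
```

The notch wall blocks the return (≈1.34), so the pin is in the notch. I recentre, release and lift clear.

Request:
{"method": "jog_arm", "body": {
  "motion": [0,0,0,0,0,0.04,0,0,0,0,0,0,0.075,0,0,0,0,0,0,0.075,0,0,0,0,0,0,0.075,0.3,0,0,0,0,0,0.075,0.6,0,0,0,0,0,0.075,0.6,0,0,0,0,0,0.075,0.6,0,0,-0.15,0,0,0.075,0.6,0,0,-0.35,0,0,0.075,0.6,0,0,-0.6,0,0,0.075,0.6,0,0,-0.6,0,0,0.075,0.6]
}}

```text
clock: 19.27
tcp_pos: [0.601, -0.0648, 0.213]
orientation: [0.004, 0.65, 0.76, 0.002]
wrist_force: [0.3, -0.4, -0.9]
finger_gap: 0.0514
grip_force: 0.0
```

Run:
```python
from h import *
w=read_camera("wrist"); s=read_camera("side"); st=env.get_state(); print(st["clock"],st["tcp_pos"],st["wrist_force"])
a=cv2.resize(w[60:360,160:460],(400,400),interpolation=2); b=cv2.resize(s[240:360,320:440],(400,400),interpolation=2); cv2.imwrite("pics/m3.png",np.hstack([a,b])[:,:,::-1])
```

```text
19.375 [ 0.59869842 -0.06428547  0.20855493] [0.47801858 0.72242041 0.42778228]
```

View pics/m3.png

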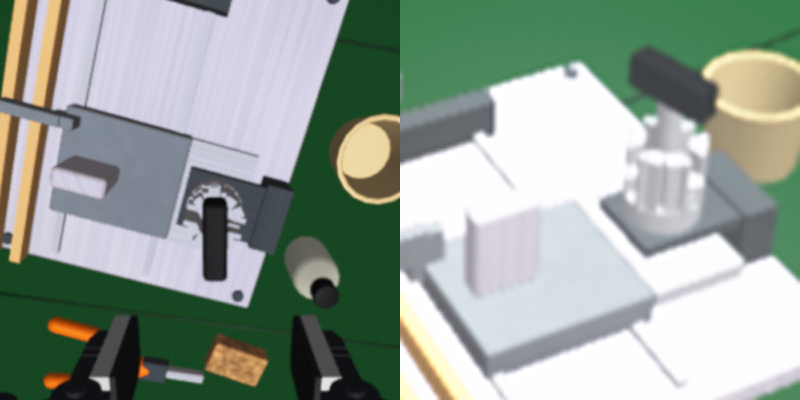

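The knob stands up by itself, turned clockwise about 75° and raised (left crop: bar at (215,240); right: clearly higher than before). The tab is untouched. Now I go above the stop tab, turning the tool back.

Request:
{"method": "jog_arm", "body": {
  "motion": [0.02,-0.08,0,0,0,-0.11,0.5,0.04,-0.16,0,0,0,-0.22,0.5,0.05,-0.24,0,0,0,-0.33,0.5,0.07,-0.32,0,0,0,-0.44,0.5,0.08,-0.4,0,0,0,-0.55,0.5,0.1,-0.435,0,0,0,-0.66,0.5,0.1,-0.435,0,0,0,-0.77,0.5,0.1,-0.435,0,0,0,-0.831,0.5,0.1,-0.435,0,0,0,-0.831,0.5,0.1,-0.435,0,0,0,-0.831,0.5]
}}

```text
clock: 20.62
tcp_pos: [0.5087, -0.0578, 0.2072]
orientation: [-0.001, 0.055, 0.998, 0.0]
wrist_force: [-0.0, -0.1, -0.2]
finger_gap: 0.043
grip_force: 0.0
```

```bash
python3 st.py
python3 - <<'E'
from h import *
c=get_calibration("wrist"); im=read_camera("wrist")[:,:,::-1].copy(); cv2.imwrite("pics/w4.png",im)
print(proj("wrist",(.510,-.058,.086),c))
g=cv2.cvtColor(im,6); u,v=proj("wrist",(.510,-.058,.086),c).astype(int)
m=((g>150)).astype(np.uint8); k=np.zeros_like(m); k[v-50:v+50,u-35:u+35]=m[v-50:v+50,u-35:u+35]
for b in cv2.findContours(k,0,2)[0]:
  if cv2.contourArea(b)<150: continue
  x,y,w,h=cv2.boundingRect(b); print(x,y,w,h,[onplane("wrist",p,.086,c).round(4).tolist() for p in [(x,y+h/2),(x+w,y+h/2),(x+w/2,y),(x+w/2,y+h)]])
E
```

```text
20.62 z [ 0.5087 -0.0578  0.2072] yaw 0.111 F [-0.  -0.1 -0.2] T [-0.013 -0.061 -0.007] gap 0.043 grip 0.0
[320.66528456 223.37751674]
314 208 15 39 [[0.513, -0.064, 0.086], [0.5144, -0.0514, 0.086], [0.4969, -0.0558, 0.086], [0.5311, -0.0597, 0.086]]
285 173 64 8 [[0.468, -0.0823, 0.086], [0.4738, -0.0309, 0.086], [0.4677, -0.0562, 0.086], [0.4741, -0.057, 0.086]]
```

Request:
{"method": "jog_arm", "body": {
  "motion": [-0.02,0,0.2,0,0,0,0.5,-0.02,0,0.4,0,0,0,0.5,-0.02,0,0.55,0,0,0,0.5,-0.02,0,0.65,0,0,0,0.5,-0.02,0,0.75,0,0,0,0.5,-0.02,0,0.75,0,0,0,0.5]
}}

```text
clock: 21.42
tcp_pos: [0.5117, -0.0579, 0.0566]
orientation: [-0.002, 0.055, 0.998, 0.0]
wrist_force: [0.6, -0.2, 1.2]
finger_gap: 0.0429
grip_force: 0.0
```

Request:
{"method": "jog_arm", "body": {
  "motion": [0,0,0.05,0,0,0,0.5,0,0,0.11,0,0,0,0.5,0,0,0.11,0,0,0,0.25,0,0,0.11,0,0,0,0.1,0,0,0.11,0,0,0,0,0,0,0.11,0,0,0,0,0,0,0.11,0,0,0,0],
  "newtons": 30
}}

```text
clock: 22.3
tcp_pos: [0.5131, -0.0582, 0.0362]
orientation: [-0.0, 0.055, 0.999, 0.0]
wrist_force: [0.2, 1.1, -3.2]
finger_gap: 0.0134
grip_force: 32.2
```

```bash
python3 st.py
```

```text
22.3 z [ 0.5131 -0.0582  0.0362] yaw 0.1095 F [ 0.2  1.1 -3.2] T [ 0.098  0.085 -0.166] gap 0.0134 grip 32.2
```

Gripped. I slide along the gauge's +y (tool y), 30 mm first.

Request:
{"method": "jog_arm", "body": {
  "motion": [0,0.02,0,0,0,0,0,0,0.05,0,0,0,0,0,0,0.1,0,0,0,0,0,0,0.15,0,0,0,0,0,0,0.15,0,0,0,0]
}}

```text
invalid input at $.motion: expected a multiple of 7 numbers
```

```bash
python3 st.py
```

```text
22.3 z [ 0.5131 -0.0582  0.0362] yaw 0.1095 F [ 0.2  1.1 -3.2] T [ 0.098  0.085 -0.166] gap 0.0134 grip 32.2
```

Request:
{"method": "jog_arm", "body": {
  "motion": [0,0.02,0,0,0,0,0,0,0.05,0,0,0,0,0,0,0.1,0,0,0,0,0,0,0.15,0,0,0,0,0,0,0.15,0,0,0,0,0]
}}

```text
clock: 22.92
tcp_pos: [0.5168, -0.0266, 0.0362]
orientation: [0.0, 0.054, 0.999, 0.001]
wrist_force: [0.1, 2.7, -3.2]
finger_gap: 0.0138
grip_force: 32.3
```

```bash
python3 st.py
```

```text
22.93 z [ 0.5168 -0.0266  0.0362] yaw 0.1075 F [ 0.1  2.7 -3.2] T [ 0.317  0.044 -0.327] gap 0.0138 grip 32.3
```

Request:
{"method": "jog_arm", "body": {
  "motion": [0,0.05,0,0,0,0,0,0,0.1,0,0,0,0,0,0,0.15,0,0,0,0,0,0,0.2,0,0,0,0,0,0,0.23,0,0,0,0,0,0,0.23,0,0,0,0,0]
}}

```text
clock: 23.68
tcp_pos: [0.522, 0.0186, 0.0362]
orientation: [0.0, 0.054, 0.999, 0.001]
wrist_force: [1.7, 1.6, -5.0]
finger_gap: 0.0138
grip_force: 31.9
```

Request:
{"method": "jog_arm", "body": {
  "motion": [0,0.01,0,0,0,0,0,0,0.02,0,0,0,0,0,0,0.025,0,0,0,0,0,0,0.025,0,0,0,0,0]
}}

```text
clock: 24.18
tcp_pos: [0.5224, 0.0221, 0.0362]
orientation: [0.0, 0.055, 0.999, 0.0]
wrist_force: [2.8, -2.5, -6.6]
finger_gap: 0.0133
grip_force: 31.6
```

```bash
python3 st.py
```

```text
24.18 z [0.5224 0.0221 0.0362] yaw 0.1095 F [ 2.8 -2.5 -6.6] T [-0.523 -0.434 -0.166] gap 0.0133 grip 31.6
```

Request:
{"method": "jog_arm", "body": {
  "motion": [0,0.005,0,0,0,0,0,0,0.01,0,0,0,0,0,0,0.01,0,0,0,0,0]
}}

```text
clock: 24.55
tcp_pos: [0.5226, 0.0243, 0.0362]
orientation: [0.0, 0.055, 0.999, 0.0]
wrist_force: [3.2, -2.0, -7.4]
finger_gap: 0.0134
grip_force: 31.5
```

Request:
{"method": "jog_arm", "body": {
  "motion": [0,0.005,0,0,0,0,0,0,0.008,0,0,0,0,0,0,0.008,0,0,0,0,0]
}}

```text
clock: 24.92
tcp_pos: [0.5228, 0.0259, 0.0362]
orientation: [0.0, 0.055, 0.999, 0.0]
wrist_force: [4.2, -2.7, -7.8]
finger_gap: 0.0134
grip_force: 31.4
```

Request:
{"method": "jog_arm", "body": {
  "motion": [0,0.003,0,0,0,0,0,0,0.005,0,0,0,0,0,0,0.005,0,0,0,0,0]
}}

```text
clock: 25.3
tcp_pos: [0.5228, 0.0263, 0.0362]
orientation: [0.0, 0.055, 0.998, -0.0]
wrist_force: [4.3, -4.8, -8.4]
finger_gap: 0.0133
grip_force: 31.4
```

Request:
{"method": "jog_arm", "body": {
  "motion": [0,0.003,0,0,0,0,0,0,0.005,0,0,0,0,0,0,0.005,0,0,0,0,0]
}}

```text
clock: 25.68
tcp_pos: [0.5228, 0.0263, 0.0362]
orientation: [0.0, 0.055, 0.998, -0.001]
wrist_force: [3.4, -8.1, -7.4]
finger_gap: 0.0134
grip_force: 31.4
```

The block is at the end stop (85 mm travelled, force rising). I release and lift.

Request:
{"method": "jog_arm", "body": {
  "motion": [0,0,0,0,0,0,0.15,0,0,0,0,0,0,0.4,0,0,0,0,0,0,0.5,0,0,0,0,0,0,0.5,0,0,-0.1,0,0,0,0.5,0,0,-0.35,0,0,0,0.5,0,0,-0.6,0,0,0,0.5,0.2,0,-0.85,0,0,0,0.5,0.4,0,-1,0,0,0,0.5,0.4,0,-1,0,0,0,0.5]
}}

```text
clock: 26.92
tcp_pos: [0.4425, 0.0371, 0.2395]
orientation: [0.003, 0.054, 0.999, 0.0]
wrist_force: [0.9, 0.2, -0.8]
finger_gap: 0.0429
grip_force: 0.0
```

```bash
python3 st.py
python3 - <<'E'
from h import *
w=read_camera("wrist"); s=read_camera("top")
a=cv2.resize(w,(480,360)); b=cv2.resize(s[180:324,275:403],(320,360),interpolation=2); cv2.imwrite("pics/m5.png",np.hstack([a,b])[:,:,::-1])
E
```

```text
26.93 z [0.4425 0.0371 0.2395] yaw 0.1084 F [ 0.9  0.2 -0.8] T [ 0.014 -0.015  0.015] gap 0.0429 grip 0.0
```

View pics/m5.png

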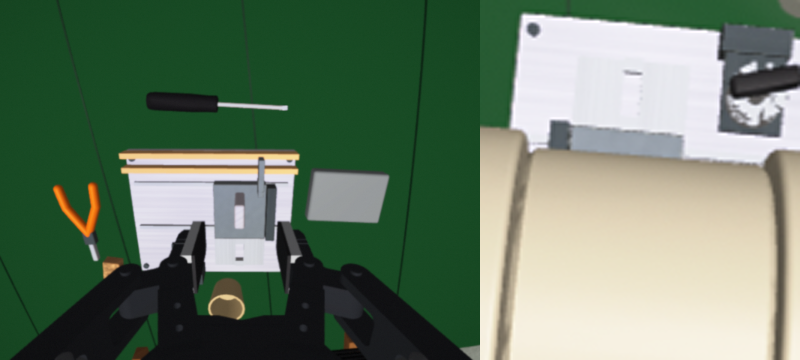

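The block lies flush against the end stop: in the wrist view its side meets the dark stop at (266,210), and in the top crop they meet at (570,135). The knob bar is still parked crosswise at (765,80), and everything visible is where it was.

```bash
python3 -c "
from workcell import env
print(env.hand_in())"
```

```text
the job is handed in; nothing more can be done
None
```

The job is handed in at about 27 s: the plunger is parked in its rest notch and stands up by itself, and the stop block has been slid the full 85 mm to the end stop and released. The peak twist was about 0.48 N m (roughly 32 N at the collar), over the 0.2 N m guide but under the 40 N limit; I touched nothing else, though the last views didn't show every item.

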